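Find the setting plug in the gauge boxes and caliper it

ROBOT

A 6-joint arm with a two-finger parallel gripper is mounted at the origin on the work surface. World frame = base frame: x ahead of the robot, y to its left, z up, the work surface at z = 0. Lengths are in mm, angles in rad, forces in N, time in s.
With the tool pointing down it reaches from about 350 to 925 mm from the base axis. Payload 6.4 kg.
Tool frame: the origin (TCP) lies where the fingers leave the gripper's body, on its centre line; the fingertips stand 97 mm ahead of it and the grasp point (between the pads) lies 78 mm ahead of it; z points along the fingers, y is the line along which they close (so a half turn about z gives the same grasp; the last joint's range is limited). The gripper opens to 94 mm and grips with 3 to 60 N. Pads are 16 mm wide; open, the fingers measure 119 mm over their backs; the gripper's body (75 mm by 177 mm) begins 78 mm behind the grasp point.
Start: joints at [1.013, 0.245, 1.558, -0, 1.339, -0.174], TCP at [243.389, 602.724, 302.655] pointing down, gripper open.
Joint ranges: [-3.13, 3.13], [-1.02, 2.26], [0.13, 2.54], [-0.95, 4.09], [0.21, 2.88], [-2.74, 2.74]. Speed limits (rad/s): [2.57, 2.57, 3.14, 3.14, 3.14, 3.14].

INTERFACE

Orientations are given as a 3x3 rotation matrix whose columns are the frame's x, y, z axes.
In Python, from cell import r gives the robot as it stands. The module is installed in compiled form; this text tells all that it offers.
- The arm moves only by the tool jog_arm, never from a script. Its argument "moves" is a list of rows, each a list of 7 numbers: the opening, from 0 (shut) to 1 (fully open), then the shift along the tool's x, y, z scaled (see below), then the turn, a rotation vector about the tool's x, y, z scaled (see below). In form: [[grip, tx, ty, tz, wx, wy, wz], ...]. A call has 1 to 10 rows; each row is the pose to reach, as a shift and turn from the pose commanded when the call began, along the tool's axes at that moment; what a row does not reach only later rows make up. The controller multiplies each number of a shift by 30 cm and each number of a turn by 0.5 rad. A row lasts 1/10 s, in which the tool goes at most 50 mm and 8.59 degrees, less where a joint would pass 70% of its speed; a pose out of reach is approached as far as the arm can. A call with a number of a shift or a turn outside -1 to 1 is refused whole. A call with a gripper value outside its range is refused whole. The fingers move at their own pace and stop on an object; "grip_force" is the grip in N (left out, the last holds). Time passes only in rows, so rows that repeat a pose let the fingers close. It gives the time, the measured TCP pose, the force, the opening and the grip force at its end, in the units of the state.
- r.get_obs(): the state, without advancing time (a new reading comes with each control period).
- r.get_image(name): name is "side" or "top" or "wrist"; returns the picture (384x512x3 uint8, red, green, blue); there is no depth.
- r.calibration(name): a dict with "fov_y" (degrees; the focal length in pixels is half the picture's height over the tangent of half this angle, whatever the lens; pixels are square), "cx", "cy" (the principal point, pixels), "eye" and "rotation" of the camera in the world; the wrist camera has in their place "T_tool_cam" (4x4, takes a point from camera to tool coordinates, whose origin is the TCP and whose axes are the flange's). Camera axes: x right, y down, z forward; pixel columns grow to the right and rows downward; lengths in mm; the calibration is good to about 2 mm. A picture is of the moment at which its call begins: read the wrist's pose just before it. calibration takes no time and is no camera call.
- r.job_done(): hands the job in; it is judged then, once.
The state is a dict: "t": time; "q": joint angles; "joint_velocities": joint speeds; "tau": joint torques, N m; "tcp_pos": TCP position; "orientation": TCP orientation; "contact_force": force on the tool from outside, world axes, zero at the start; "torque": the same for the moment, N m; "finger_gap": finger opening in mm; "gripper_force": force on a finger pad.
Only numpy, scipy, OpenCV 4.12 (cv2) and the standard library are available. Lean on these libraries where they do the work, as an engineer would, in place of code of your own. Each camera call takes 0.05 s, during which the arm holds its last target. There are 200 camera calls.

TASK

Open the three sloping gauge boxes in turn, starting from the robot's own left, swinging each lid well back and leaving it open, until you find the steel plug that has a single flange; leave any boxes further right shut, and leave the other parts and the things on the bench where they are. Take the plug out, stand it upright, flange down, on the bench caliper between the open jaws and let go, then slide the jaw shut without forcing it until it presses the flange firmly against the fixed jaw, and leave it so.

Things in the scene. Friction and masses are not known exactly. Their poses are not given: they have to be found in the camera images.
- box_a: one of three identical grey gauge boxes fixed on steel stands, each sloping 35 degrees, low side to the robot. Origin on the bench under its middle, frame level: x to the high hinge side, y along the hinge. Square tray 100 mm wide, rim 20 mm over its underside, whose middle is 45 mm above the origin. Floor 4 mm thick; ribs 6 mm high (43 mm inside) hold one steel part square to it in the middle.
- lid_a (a joint): opening of box_a's lid (a shell 40 mm deep over the tray), rad: 0 shut, 1.9 at its stop. The stiff hinge holds it at any angle; about 1.5 N at the tab moves it. At 1.9 the lid leans 16 degrees from vertical towards the robot, over the tray: reach in along the slope.
- lid_a_tab (a point): grip point in box_a's lid tab: aluminium, 36 mm wide (y), 34 long (x), 8 thick (z), on top of the lid's front wall, pointing at the robot when shut. Point: mid width and thickness, 24 mm from the wall. Axes turn with the lid: x to the hinge, y along it, z out of the lid's top. Hinge line: 124 mm along +x, 36 mm along -z from here. Opening swings the tab up and away from the robot.
- box_b: one of three identical grey gauge boxes fixed on steel stands, each sloping 35 degrees, low side to the robot. Origin on the bench under its middle, frame level: x to the high hinge side, y along the hinge. Square tray 100 mm wide, rim 20 mm over its underside, whose middle is 45 mm above the origin. Floor 4 mm thick; ribs 6 mm high (43 mm inside) hold one steel part square to it in the middle.
- lid_b (a joint): opening of box_b's lid (a shell 40 mm deep over the tray), rad: 0 shut, 1.9 at its stop. The stiff hinge holds it at any angle; about 1.5 N at the tab moves it. At 1.9 the lid leans 16 degrees from vertical towards the robot, over the tray: reach in along the slope.
- lid_b_tab (a point): grip point in box_b's lid tab: aluminium, 36 mm wide (y), 34 long (x), 8 thick (z), on top of the lid's front wall, pointing at the robot when shut. Point: mid width and thickness, 24 mm from the wall. Axes turn with the lid: x to the hinge, y along it, z out of the lid's top. Hinge line: 124 mm along +x, 36 mm along -z from here. Opening swings the tab up and away from the robot.
- box_c: one of three identical grey gauge boxes fixed on steel stands, each sloping 35 degrees, low side to the robot. Origin on the bench under its middle, frame level: x to the high hinge side, y along the hinge. Square tray 100 mm wide, rim 20 mm over its underside, whose middle is 45 mm above the origin. Floor 4 mm thick; ribs 6 mm high (43 mm inside) hold one steel part square to it in the middle.
- lid_c (a joint): opening of box_c's lid (a shell 40 mm deep over the tray), rad: 0 shut, 1.9 at its stop. The stiff hinge holds it at any angle; about 1.5 N at the tab moves it. At 1.9 the lid leans 16 degrees from vertical towards the robot, over the tray: reach in along the slope.
- lid_c_tab (a point): grip point in box_c's lid tab: aluminium, 36 mm wide (y), 34 long (x), 8 thick (z), on top of the lid's front wall, pointing at the robot when shut. Point: mid width and thickness, 24 mm from the wall. Axes turn with the lid: x to the hinge, y along it, z out of the lid's top. Hinge line: 124 mm along +x, 36 mm along -z from here. Opening swings the tab up and away from the robot.
- plug: the wanted part: stepped plug of bare steel, 0.2 to 0.4 kg: ONE flange only, 40 mm diameter and 14 mm thick, at the bottom, with a plain stem 24 mm in diameter above it to 52 mm overall height. Origin at the centre of its underside, z along the stem. Starts in one of the three boxes (which one varies), its z square to the sloping tray floor.
- slug: not wanted: plain steel cylinder 40 mm in diameter, 44 mm high, in another box; origin at the centre of its underside.
- spool: not wanted: steel spool 52 mm high with a 24 mm stem and a 40 mm flange at BOTH ends, in another box; origin at the centre of its underside.
- caliper: bench caliper fixed on the bench: grey beam 70 mm wide (x), 230 mm long (y, from -95 to +135 mm), flat top 22 mm above the bench, with a dial of 22 mm radius beyond its -y end, reaching 82 mm high. Origin on the bench; y along the beam from the fixed to the sliding jaw, z up.
- anvil: fixed steel jaw, 50 mm wide, 16 mm thick, standing 13 mm above the beam; origin at the foot of its measuring face, at y = -60 mm of the caliper, on the beam's top; the face looks to +y.
- jaw (a joint): travel of the sliding jaw, m: 0 fully open (measuring faces 95 mm apart), growing as it closes towards the fixed jaw; the gap is 0.095 - joint, so 0.055 when shut on a 40 mm flange. Slides with about 2 N of drag and stays where left; range 0 to 0.08.
- jaw_post (a point): grip point of the sliding jaw's aluminium thumb post: post 24 mm (caliper x) by 14 mm (caliper y), its top 18 mm above this point, 86 mm above the bench; the jaw's carriage below it is 13 mm high over the beam. The jaw's measuring face is 55 mm from this point towards the fixed jaw. Axes as the caliper.
- caliper_place (a point): spot on the beam's top, 30 mm from the fixed jaw's face, where the plug can stand between the open jaws; axes as the caliper.
- cup_1: bystander: open steel cup, 72 mm across, 60 mm high; origin at the centre of its underside. Leave alone.
- cup_2: bystander: open steel cup, 72 mm across, 60 mm high; origin at the centre of its underside. Leave alone.
- cup_3: bystander: open steel cup, 72 mm across, 60 mm high; origin at the centre of its underside. Leave alone.
- cup_4: bystander: open steel cup, 72 mm across, 60 mm high; origin at the centre of its underside. Leave alone.
- bottle: bystander: white plastic bottle, 60 mm across, 170 mm high; origin at the centre of its underside. Leave alone.
- wrench: bystander: steel wrench lying left of the boxes; leave alone.
Mind the look-alikes: they are no part of the job. Leave any blue or red look-alike of the box_b alone.

How it is judged:
By the outcome, as a careful person would: the job done as asked, in the order asked, and still so for the second after the job is handed in, with the robot touching nothing.
It also fails if it takes over 72 s, if anything falls off the work surface, if the arm or the gripper's body presses on something with over 40 N, if the wrist force passes 120 N, or if a joint passes its speed limit or range.

## Working session

There is one attempt and no reset: what is moved stays moved. The work goes in short steps, Python scripts to look and compute and a tool call to move; the robot and the scene stay as the last step left them, time stands still between calls to the robot, and variables do not carry over. Pictures are saved under pics/ and viewed, at most 10 in all, crops included, and the job is handed in when it is done.

Besides the shell and the picture viewer there is one more tool, called after "Request:" as name(argument=value, ...), one argument or row to a line, values as JSON. jog_arm: Moves the arm, as the interface text tells. Its arguments: {"type":"object","properties":{"moves":{"type":"array"},"grip_force":{"type":"number"}},"required":["moves"]}

```bash
mkdir -p pics; ls; python3 - <<'E'
from cell import r
import cv2,numpy as np
np.set_printoptions(precision=4,suppress=True)
o=r.get_obs();print(o)
for n in("top","side","wrist"):
    print(n,r.calibration(n)); cv2.imwrite(f"pics/{n}0.png",cv2.resize(r.get_image(n)[:,:,::-1],None,fx=1.5,fy=1.5,interpolation=cv2.INTER_CUBIC))
E
```

```text
pics
{'t': 0.0, 'q': array([ 1.0129,  0.2458,  1.559 , -0.    ,  1.3387, -0.1741]), 'joint_velocities': array([ 0.    ,  0.0011,  0.0006,  0.0003, -0.0003, -0.0012]), 'tau': array([  0.001 , -41.5834, -31.4605,   0.0685,   0.0332,  -0.0001]), 'tcp_pos': array([243.1749, 602.354 , 301.5693]), 'orientation': array([[-0.9273,  0.3744, -0.001 ],
       [ 0.3744,  0.9273, -0.0016],
       [ 0.0003, -0.0019, -1.    ]]), 'contact_force': array([-0.304 , -0.4129, -0.6077]), 'torque': array([ 0.0387, -0.0382,  0.0142]), 'gripper_force': 0.0, 'finger_gap': 93.9650730054881}
top {'fov_y': 48.17737103448017, 'cx': 254.59607830891719, 'cy': 186.30600392657422, 'eye': array([ 268.6938,   48.1528, 1370.3797]), 'rotation': array([[-0.0074, -0.9809,  0.1946],
       [-0.9999,  0.0051, -0.0125],
       [ 0.0112, -0.1947, -0.9808]])}
side {'fov_y': 45.4146873050097, 'cx': 247.40752173442647, 'cy': 192.28632381556318, 'eye': array([  13.863 , -888.9712,  767.5663]), 'rotation': array([[ 0.8683, -0.2595,  0.4227],
       [-0.496 , -0.4604,  0.7362],
       [ 0.0036, -0.8489, -0.5285]])}
wrist {'fov_y': 62.15405581295835, 'cx': 251.68537342798177, 'cy': 192.69186408128465, 'T_tool_cam': array([[ -0.0007,  -0.9709,  -0.2396,  69.5227],
       [  1.    ,  -0.0005,  -0.001 ,   0.6261],
       [  0.0009,  -0.2396,   0.9709, -82.5202],
       [  0.    ,   0.    ,   0.    ,   1.    ]])}
```

View pics/top0.png

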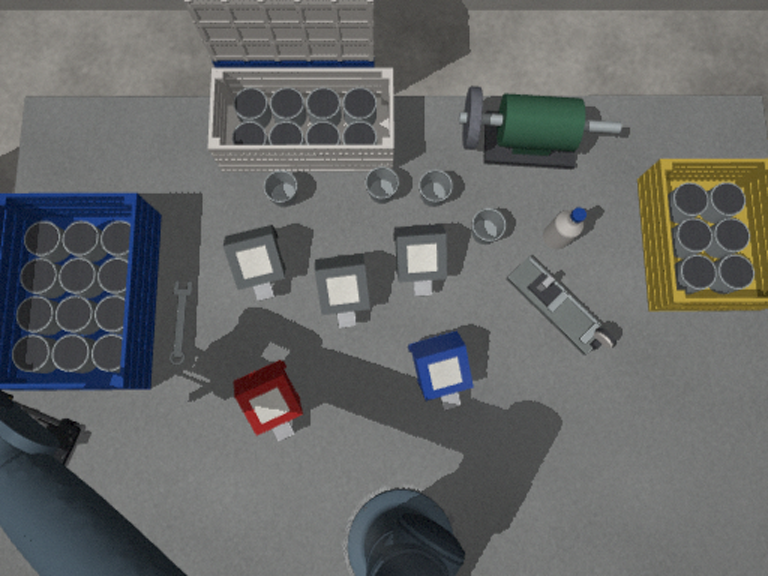

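View pics/side0.png

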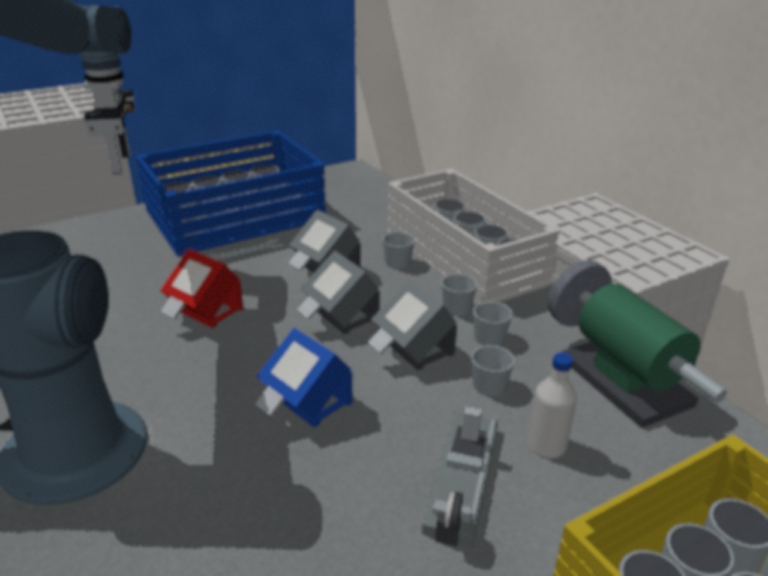

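The top view shows three grey boxes with white labels at about (254,262), (342,290) and (422,258) in the 1.5x picture. The tabs lie just below the labels. The caliper runs from (520,270) to (605,340), with the dial at the lower right. The side view shows the same layout. The blue and red boxes are look-alikes.

```bash
cat > h.py <<'E'
import numpy as np,cv2
from cell import r
from scipy.spatial.transform import Rotation as R
np.set_printoptions(precision=3,suppress=True)
def cam(n,o=None):
    c=r.calibration(n); f=192/np.tan(np.radians(c["fov_y"]/2))
    if n=="wrist":
        o=o or r.get_obs(); T=np.eye(4);T[:3,:3]=o["orientation"];T[:3,3]=o["tcp_pos"]
        M=T@c["T_tool_cam"]; return f,c["cx"],c["cy"],M[:3,3],M[:3,:3]
    return f,c["cx"],c["cy"],np.array(c["eye"]),np.array(c["rotation"])
def ray(k,u,v):
    f,cx,cy,e,Q=k; return e,Q@np.array([(u-cx)/f,(v-cy)/f,1.])
def onz(k,u,v,z):
    e,d=ray(k,u,v); return e+d*(z-e[2])/d[2]
def proj(k,p):
    f,cx,cy,e,Q=k; c=Q.T@(np.asarray(p)-e); return np.array([cx+f*c[0]/c[2],cy+f*c[1]/c[2]])
def tri(rs):
    A=0;b=0
    for e,d in rs:
        d=d/np.linalg.norm(d);P=np.eye(3)-np.outer(d,d);A=A+P;b=b+P@e
    return np.linalg.solve(A,b)
def blobs(m,lo,hi):
    n,l,s,c=cv2.connectedComponentsWithStats(m.astype(np.uint8)); return [(c[i],s[i,4],(l==i)) for i in range(1,n) if lo<s[i,4]<hi]
def orient(yaw,pitch=0):
    # tool x to the robot, y left, z down; pitch leans the tool's back towards the robot
    c=R.from_euler("z",yaw)*R.from_euler("y",-pitch); return c.as_matrix()@np.diag([-1.,1,-1])
def move(grasp,Q,o=None,q0=None):
    "numbers from current pose (p,Q0) to put the grasp point at grasp with orientation Q"
    o=o or r.get_obs(); p0,Q0=(o["tcp_pos"],o["orientation"]) if q0 is None else q0
    p=np.asarray(grasp)-78*Q[:,2]; s=Q0.T@(p-p0)/300; w=R.from_matrix(Q0.T@Q).as_rotvec()/.5
    return np.r_[s,w]
E
python3 - <<'E'
from h import *
kt,ks=cam("top"),cam("side")
T=r.get_image("top");S=r.get_image("side")
for n,I,k in(("t",T,kt),("s",S,ks)):
    m=(I.min(2)>170) if n=="t" else (I.min(2)>150)
    for c,a,_ in blobs(m,15,900): print(n,c,a,onz(k,*c,94)[:2],onz(k,*c,55.7)[:2])
print(T[int(262/1.5),int(254/1.5)],T[290*2//3,263*2//3],T[245*2//3,262*2//3],S[238*2//3,320*2//3],S[260*2//3,300*2//3])
a=cv2.resize(T[160:245,325:420,::-1],None,fx=6,fy=6,interpolation=cv2.INTER_CUBIC)
b=cv2.resize(S[250:370,270:345,::-1],None,fx=4.25,fy=4.25,interpolation=cv2.INTER_CUBIC)
b=b[:510,:230*1]if 0 else b
h=min(a.shape[0],b.shape[0]);w=np.hstack([a[:h],b[:h]])
cv2.imwrite("pics/cal.png",w[:, :800] if w.shape[1]<=800 else cv2.resize(w,None,fx=800/w.shape[1],fy=800/w.shape[1]));print(w.shape)
E
```

```text
t [203.158  76.701] 688 [878.952 193.252] [897.264 197.606]
t [376.857 152.286] 49 [ 627.127 -346.546] [ 637.882 -358.389]
t [281.027 171.841] 339 [566.547 -49.1  ] [575.485 -52.018]
t [169.163 174.48 ] 350 [559.936 291.385] [568.675 298.683]
t [228.1   193.021] 340 [501.691 112.07 ] [508.683 113.987]
t [281.405 191.494] 79 [505.524 -49.063] [512.631 -51.98 ]
t [174.294 193.608] 51 [500.759 274.109] [507.722 280.889]
t [230.043 211.971] 70 [444.013 105.993] [449.274 107.729]
t [296.375 248.714] 325 [333.709 -89.881] [335.66  -94.023]
t [177.975 275.306] 121 [259.523 256.461] [259.248 262.712]
s [33.69  72.627] 284 [ 201.428 1483.28 ] [ 212.093 1618.169]
s [ 2.585 79.906] 53 [  61.886 1437.41 ] [  64.617 1569.691]
s [301.158 113.632] 19 [1015.683  444.03 ] [1072.648  519.827]
s [263.5   122.188] 16 [846.578 444.401] [893.927 520.219]
s [211.544 156.492] 250 [560.135 291.933] [591.197 359.081]
s [324.871 163.774] 31 [843.857  76.58 ] [891.052 131.483]
s [198.625 172.859] 64 [480.402 215.783] [506.93  278.601]
s [220.748 186.589] 314 [502.014 112.984] [529.771 169.956]
s [122.16  187.642] 106 [257.427 244.234] [271.276 308.67 ]
s [270.501 207.705] 393 [567.548 -47.317] [599.032   0.541]
s [114.014 204.233] 73 [213.559 171.466] [224.914 231.764]
s [205. 204.] 79 [424.821  53.582] [448.189 107.177]
s [253.26 226.26] 100 [486.151 -96.352] [513.006 -51.282]
s [196.13  243.249] 486 [334.745 -88.564] [352.991 -43.052]
s [467.684 252.395] 38 [ 864.396 -426.789] [ 912.759 -400.508]
s [364.729 259.964] 140 [ 639.65 -330.26] [ 675.233 -298.491]
s [180.747 265.089] 79 [ 273.07  -142.802] [ 287.809 -100.374]
s [299.19  335.286] 21 [ 387.629 -432.864] [ 408.882 -406.929]
[206 203 195] [172 173 174] [109 111 111] [183 184 180] [167 170 173]
(510, 889, 3)
```

View pics/cal.png

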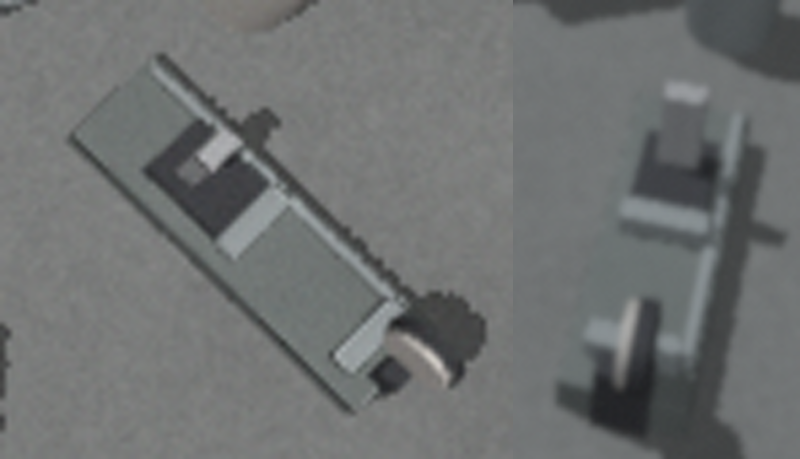

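Zoomed in, the caliper shows these features in the 800 px picture:
- The post top is at about (219,149) in the top view and (686,92) in the side view.
- The sliding jaw's face edge runs from (238,258) to (288,200).
- The anvil's face edge runs from (335,355) to (385,303).

The label and tab positions agree between the two views to within 2 mm.

```bash
python3 - <<'E'
from h import *
kt,ks=cam("top"),cam("side")
t=lambda X,Y:(325+X/5.4,160+Y/5.4)
s=lambda X,Y:(270+(X-513)/3.825,250+Y/3.825)
P=onz(kt,*t(219,149),86);print("post",P,onz(ks,*s(686,92),86),tri([ray(kt,*t(219,149)),ray(ks,*s(686,92))]))
for a,b in(((238,258),(288,200)),((335,355),(385,303))):
    A,B=onz(kt,*t(*a),35),onz(kt,*t(*b),35);print("edge",A,B,(A+B)/2,np.linalg.norm(A-B),np.arctan2(*(B-A)[1::-1]))
for a in((72,135),(152,62),(345,408)): print("beam",onz(kt,*t(*a),22))
o=r.get_obs(); lab=dict(a=(560,291.6,.22),b=(501.8,112.5,.096),c=(567.2,-48.3,.063))
for n,(x,y,w) in lab.items():
    d=np.array([np.cos(w),np.sin(w)]); g=np.r_[np.array([x,y])-58.3*d,48.4]; print(n,g)
    if n=="a":
        Q=orient(w,.35)
        print("above",move(g-110*Q[:,2],Q)); print("grasp",move(g+2*Q[:,2],Q))
E
```

```text
post [ 517.769 -307.316   86.   ] [ 520.432 -306.127   86.   ] [ 518.287 -307.324   87.586]
edge [ 462.861 -328.796   35.   ] [ 496.999 -360.234   35.   ] [ 479.93  -344.515   35.   ] 46.40864941422926 -0.7442345889401192
edge [ 405.898 -381.726   35.   ] [ 435.97  -412.941   35.   ] [ 420.934 -397.333   35.   ] 43.34402228297459 -0.8040456585029627
beam [ 539.114 -237.862   22.   ]
beam [ 583.428 -287.877   22.   ]
beam [ 376.343 -389.66    22.   ]
a [503.105 278.877  48.4  ]
above [-1.03  -0.798  0.258 -0.213 -0.679 -1.195]
grasp [-1.136 -0.725  0.608 -0.213 -0.679 -1.195]
b [443.768 106.912  48.4  ]
c [509.016 -51.97   48.4  ]
```

Request:
jog_arm(
  moves=[
    [0.65,-0.2,-0.15,0,0,-0.15,-0.25],
    [0.65,-0.35,-0.25,0,-0.05,-0.25,-0.5],
    [0.65,-0.5,-0.35,0,-0.1,-0.3,-0.7],
    [0.65,-0.65,-0.5,0,-0.1,-0.4,-0.9],
    [0.65,-0.8,-0.65,0,-0.15,-0.5,-1.0],
    [0.65,-0.8,-0.65,0,-0.15,-0.5,-1.0],
    [0.65,-0.8,-0.65,0,-0.15,-0.5,-1.0],
  ],
  grip_force=8,
)

```text
t: 0.95
tcp_pos: [394.0, 328.6, 302.6]
orientation: [[-0.961, -0.115, 0.253], [-0.109, 0.993, 0.039], [-0.256, 0.01, -0.967]]
contact_force: [-0.6, 0.3, -0.2]
finger_gap: 61.5
gripper_force: 0.0
```

```bash
cat > arc.py <<'E'
import sys
from h import *
def tab(w,th,pt):   # tab point at opening th; pt = tab point when shut
    d=np.array([np.cos(w),np.sin(w)]); 
    a=np.radians(35); ax=np.array([np.cos(a),np.sin(a)]); az=np.array([-np.sin(a),np.cos(a)])
    H=np.r_[0,0]+124*ax-36*az
    b=a-th; bx=np.array([np.cos(b),np.sin(b)]); bz=np.array([-np.sin(b),np.cos(b)])
    q=H-124*bx+36*bz
    return np.asarray(pt)+np.r_[q[0]*d,q[1]]
E
python3 - <<'E'
from h import *
o=r.get_obs();w=.22;Q=orient(w,.35);g=np.array([503.1,278.9,48.4])
print(o["t"],o["tcp_pos"],o["finger_gap"])
for n,d in(("above",-90),("grasp",2)): print(n,move(g+d*Q[:,2],Q,o))
E
```

```text
0.95 [394.048 328.638 302.598] 61.462618813761914
above [-0.064 -0.23   0.347 -0.044 -0.182 -0.205]
grasp [-0.092 -0.222  0.652 -0.044 -0.182 -0.205]
```

Request:
jog_arm(
  moves=[
    [0.65,-0.06,-0.15,0.15,-0.04,-0.18,-0.2],
    [0.65,-0.065,-0.23,0.3,-0.04,-0.18,-0.2],
    [0.65,-0.07,-0.225,0.4,-0.04,-0.18,-0.2],
    [0.65,-0.08,-0.225,0.52,-0.04,-0.18,-0.2],
    [0.65,-0.092,-0.222,0.652,-0.044,-0.182,-0.205],
    [0.65,-0.092,-0.222,0.652,-0.044,-0.182,-0.205],
    [0.3,-0.092,-0.222,0.652,-0.044,-0.182,-0.205],
    [0.3,-0.092,-0.222,0.652,-0.044,-0.182,-0.205],
    [0.3,-0.092,-0.222,0.652,-0.044,-0.182,-0.205],
    [0.3,-0.092,-0.222,0.652,-0.044,-0.182,-0.205],
  ],
)

```text
t: 1.95
tcp_pos: [478.1, 275.8, 122.6]
orientation: [[-0.914, -0.225, 0.338], [-0.212, 0.974, 0.074], [-0.346, -0.004, -0.938]]
contact_force: [3.2, -15.9, 2.8]
finger_gap: 38.2
gripper_force: 8.0
```

```bash
python3 - <<'E'
from h import *
from arc import tab
o=r.get_obs();w=.22;Q=o["orientation"];p0=o["tcp_pos"]
print(o["t"],p0+78*Q[:,2],o["finger_gap"],o["gripper_force"],o["contact_force"])
a=tab(w,0,[0,0,0])
for th in np.arange(.2,2.01,.2): print(round(th,1),(Q.T@(tab(w,min(th,1.88),[0,0,0])))/300)
E
```

```text
1.95 [504.524 281.532  49.439] 38.155557665074696 8.008163273334503 [  3.15  -15.896   2.794]
0.2 [-0.011 -0.    -0.085]
0.4 [-0.038 -0.001 -0.167]
0.6 [-0.081 -0.001 -0.241]
0.8 [-0.138 -0.002 -0.305]
1.0 [-0.207 -0.002 -0.357]
1.2 [-0.284 -0.003 -0.394]
1.4 [-0.368 -0.003 -0.415]
1.6 [-0.454 -0.004 -0.419]
1.8 [-0.539 -0.005 -0.406]
2.0 [-0.572 -0.005 -0.396]
```

```bash
python3 - <<'E'
from h import *
kt=cam("top");I=cv2.imread("pics/top0.png")
m=(I.min(2)>165).astype(np.uint8)
n,l,s,c=cv2.connectedComponentsWithStats(m)
for nm,u,v in(("a",254,262),("b",342,290),("c",422,258)):
    L=(l==l[v,u]); ys,xs=np.nonzero(L); 
    # moments direction after casting onto tilted plane approx: per-pixel cast at z, fit rectangle
    pts=np.array([onz(kt,(x-.25)/1.5,(y-.25)/1.5,94)[:2] for x,y in zip(xs,ys)],np.float32)
    print(nm,pts.mean(0),cv2.minAreaRect(pts),len(pts))
o=r.get_obs();print(o["contact_force"],o["torque"],o["tcp_pos"])
E
```

```text
a [560.097 291.08 ] ((559.68115234375, 291.3680725097656), (58.12908935546875, 60.568359375), 15.072733879089355) 793
b [501.859 112.006] ((501.6539611816406, 112.43716430664062), (54.88148880004883, 59.40806579589844), 6.991151332855225) 776
c [566.858 -49.153] ((566.8463134765625, -49.34771728515625), (57.75751495361328, 59.01789093017578), 1.464974284172058) 781
[  3.15  -15.896   2.794] [-2.72  -0.555 -0.938] [478.142 275.755 122.614]
```

Request:
jog_arm(
  moves=[
    [0.3,0,-0.008,0,0,0,-0.06],
    [0.3,0,-0.008,0,0,0,-0.06],
  ],
)

```text
t: 2.15
tcp_pos: [478.4, 274.1, 122.5]
orientation: [[-0.908, -0.25, 0.338], [-0.238, 0.968, 0.077], [-0.346, -0.011, -0.938]]
contact_force: [0.1, -7.1, 2.9]
finger_gap: 36.1
gripper_force: 8.0
```

Request:
jog_arm(
  moves=[
    [0.3,-0.003,-0.006,-0.04,0,0,0],
    [0.3,-0.011,-0.006,-0.085,0,0,0],
    [0.3,-0.038,-0.006,-0.167,0,0,0],
    [0.3,-0.081,-0.006,-0.241,0,0,0],
    [0.3,-0.138,-0.006,-0.305,0,0,0],
    [0.3,-0.207,-0.006,-0.357,0,0,0],
    [0.3,-0.284,-0.006,-0.394,0,0,0],
    [0.3,-0.368,-0.006,-0.415,0,0,0],
    [0.3,-0.454,-0.006,-0.419,0,0,0],
    [0.3,-0.539,-0.006,-0.406,0,0,0],
  ],
)

```text
t: 3.15
tcp_pos: [584.9, 301.2, 293.1]
orientation: [[-0.908, -0.25, 0.337], [-0.239, 0.968, 0.075], [-0.345, -0.013, -0.938]]
contact_force: [-0.0, -7.6, -0.8]
finger_gap: 35.7
gripper_force: 8.0
```

Request:
jog_arm(
  moves=[
    [0.3,-0.035,0,0.01,0,0,0],
    [0.3,-0.035,0,0.01,0,0,0],
    [0.7,-0.035,0,0.01,0,0,0],
    [0.7,-0.035,0,0.01,0,0,0],
    [0.7,-0.035,0,0.01,0,0,0],
    [0.7,-0.035,0,-0.1,0,0,0],
    [0.7,0.05,-0.1,-0.25,0,0,0],
    [0.7,0.2,-0.2,-0.3,0,0,0],
    [0.7,0.35,-0.35,-0.3,0,0,0],
    [0.7,0.45,-0.5,-0.3,0,0,0],
  ],
)

```text
t: 4.15
tcp_pos: [478.3, 145.5, 335.7]
orientation: [[-0.907, -0.253, 0.336], [-0.241, 0.967, 0.078], [-0.345, -0.01, -0.939]]
contact_force: [-0.2, -1.5, 0.3]
finger_gap: 65.7
gripper_force: 0.0
```

```bash
python3 - <<'E'
from h import *
o=r.get_obs();print(o["t"],o["tcp_pos"],o["contact_force"],o["finger_gap"])
W=r.get_image("wrist");T=r.get_image("top");S=r.get_image("side")
f=lambda I,k,w,h:cv2.resize(I[:,:,::-1],(w,h),interpolation=cv2.INTER_CUBIC)
top=np.hstack([f(T[130:230,130:230],0,300,300),f(S[120:220,170:270],0,300,300)])
cv2.imwrite("pics/a1.png",np.vstack([top,np.hstack([f(W,0,400,300),np.zeros((300,200,3),np.uint8)])]))
g=np.array([443.8,106.9,48.4]);Q=orient(.11,.35);print(move(g-90*Q[:,2],Q,o),move(g+2*Q[:,2],Q,o))
E
```

```text
4.15 [478.343 145.471 335.698] [-0.187 -1.543  0.292] 65.68356618231863
[ 0.462 -0.063  0.291  0.081  0.005  0.28 ] [ 0.464 -0.075  0.597  0.081  0.005  0.28 ]
```

View pics/a1.png

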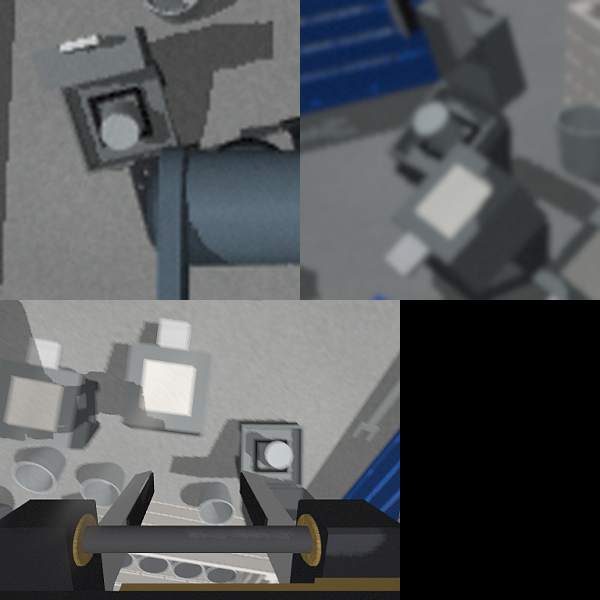

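Box A is open. The bright disc at about (118,130) in the top crop is about 40 mm across, so it is the slug or the spool and not the plug. Next is box B.

Request:
jog_arm(
  moves=[
    [0.65,0.15,-0.02,0.05,0.04,0,0.15],
    [0.65,0.3,-0.05,0.1,0.08,0.005,0.28],
    [0.65,0.46,-0.065,0.2,0.08,0.005,0.28],
    [0.65,0.462,-0.068,0.35,0.08,0.005,0.28],
    [0.65,0.463,-0.07,0.48,0.08,0.005,0.28],
    [0.65,0.464,-0.075,0.597,0.08,0.005,0.28],
    [0.65,0.464,-0.075,0.597,0.08,0.005,0.28],
    [0.3,0.464,-0.075,0.597,0.08,0.005,0.28],
    [0.3,0.464,-0.075,0.597,0.08,0.005,0.28],
    [0.3,0.464,-0.075,0.597,0.08,0.005,0.28],
  ],
)

```text
t: 5.3
tcp_pos: [420.3, 104.7, 122.0]
orientation: [[-0.933, -0.108, 0.344], [-0.101, 0.994, 0.037], [-0.346, -0.0, -0.938]]
contact_force: [0.4, 0.0, 0.6]
finger_gap: 40.5
gripper_force: 0.0
```

Request:
jog_arm(
  moves=[
    [0.3,0,0,0,0,0,0],
  ],
)

```text
t: 5.4
tcp_pos: [420.2, 104.8, 121.7]
orientation: [[-0.933, -0.107, 0.343], [-0.1, 0.994, 0.038], [-0.345, 0.001, -0.938]]
contact_force: [-3.3, 2.5, 7.4]
finger_gap: 35.5
gripper_force: 8.0
```

Request:
jog_arm(
  moves=[
    [0.3,-0.003,0.003,-0.04,0,0,0],
    [0.3,-0.011,0.003,-0.085,0,0,0],
    [0.3,-0.038,0.003,-0.167,0,0,0],
    [0.3,-0.081,0.003,-0.241,0,0,0],
    [0.3,-0.138,0.003,-0.305,0,0,0],
    [0.3,-0.207,0.003,-0.357,0,0,0],
    [0.3,-0.284,0.003,-0.394,0,0,0],
    [0.3,-0.368,0.003,-0.415,0,0,0],
    [0.3,-0.454,0.003,-0.419,0,0,0],
    [0.3,-0.539,0.003,-0.406,0,0,0],
  ],
)

```text
t: 6.4
tcp_pos: [529.0, 118.2, 290.8]
orientation: [[-0.934, -0.108, 0.339], [-0.1, 0.994, 0.039], [-0.342, 0.003, -0.94]]
contact_force: [-1.5, 5.0, -1.7]
finger_gap: 35.7
gripper_force: 8.0
```

Request:
jog_arm(
  moves=[
    [0.3,-0.033,0,0.01,0,0,0],
    [0.3,-0.033,0,0.01,0,0,0],
    [0.7,-0.033,0,0.01,0,0,0],
    [0.7,-0.033,0,0.01,0,0,0],
    [0.7,-0.033,0,0.01,0,0,0],
    [0.7,-0.035,0,-0.1,0,0,0],
    [0.7,0.1,-0.1,-0.25,0,0,0],
    [0.7,0.25,-0.2,-0.25,0,0,0],
    [0.7,0.4,-0.3,-0.25,0,0,0],
    [0.7,0.45,-0.3,-0.25,0,0,0],
  ],
)

```text
t: 7.4
tcp_pos: [385.2, 10.2, 313.0]
orientation: [[-0.935, -0.106, 0.339], [-0.1, 0.994, 0.036], [-0.341, -0.001, -0.94]]
contact_force: [-0.2, -0.5, -0.3]
finger_gap: 65.8
gripper_force: 0.0
```

```bash
python3 - <<'E'
from h import *
o=r.get_obs();print(o["t"],o["tcp_pos"],o["contact_force"],o["finger_gap"])
W=r.get_image("wrist");T=r.get_image("top");S=r.get_image("side")
f=lambda I,k,w,h:cv2.resize(I[:,:,::-1],(w,h),interpolation=cv2.INTER_CUBIC)
top=np.hstack([f(T[150:250,170:270],0,300,300),f(S[120:220,170:270],0,300,300)])
cv2.imwrite("pics/b1.png",np.vstack([top,np.hstack([f(W,0,400,300),np.zeros((300,200,3),np.uint8)])]))
g=np.array([509,-52,48.4]);Q=orient(.045,.35);print(move(g-90*Q[:,2],Q,o),move(g+2*Q[:,2],Q,o))
E
```

```text
7.4 [385.246  10.168 313.014] [-0.224 -0.46  -0.34 ] 65.76713824925295
[-0.063 -0.238  0.402  0.041 -0.003  0.116] [-0.063 -0.244  0.708  0.041 -0.003  0.116]
```

View pics/b1.png

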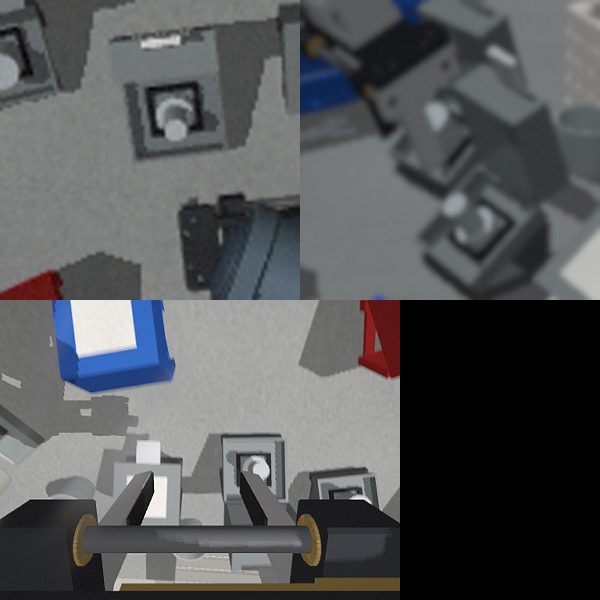

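Box B holds the plug: its small stem top is at (176,130) in the top crop, and the wider flange ring is visible below it. Box C therefore stays shut.

```bash
python3 - <<'E'
from h import *
kt,ks=cam("top"),cam("side");T=r.get_image("top");S=r.get_image("side")
def disc(I,u,v,rad,th):
    g=I.min(2).astype(int);yy,xx=np.mgrid[:384,:512];m=(g>th)&(np.hypot(xx-u,yy-v)<rad);return xx[m].mean(),yy[m].mean(),m.sum()
for th in(140,150,160):
    t=disc(T,228.7,193.3,6,th);s=disc(S,221.7,188.3,6,th-15)
    print(th,t,s,onz(kt,*t[:2],90.9),onz(ks,*s[:2],90.9),tri([ray(kt,*t[:2]),ray(ks,*s[:2])]))
Q=orient(.11,.611);top=np.array([503.5,112.2,90.9]);g=top+15*Q[:,2]
o=r.get_obs();print(g)
for d in(-110,-50,0):print(d,move(g+d*Q[:,2],Q,o))
E
```

```text
140 (np.float64(227.94736842105263), np.float64(192.92105263157896), np.int64(38)) (np.float64(221.09375), np.float64(187.71875), np.int64(32)) [502.566 112.688  90.9  ] [502.312 111.597  90.9  ] [502.77 112.7   90.16]
150 (np.float64(228.125), np.float64(192.78125), np.int64(32)) (np.float64(220.7826086956522), np.float64(187.7826086956522), np.int64(23)) [502.993 112.153  90.9  ] [501.386 111.719  90.9  ] [502.452 112.406  90.38 ]
160 (np.float64(nan), np.float64(nan), np.int64(0)) (np.float64(221.06666666666666), np.float64(187.6), np.int64(15)) [nan nan nan] [502.539 112.212  90.9  ] [nan nan nan]
[512.053 113.145  78.614]
-110 [ 0.009  0.292  0.287 -0.003 -0.523 -0.005]
-50 [-0.043  0.293  0.48  -0.003 -0.523 -0.005]
0 [-0.086  0.293  0.641 -0.003 -0.523 -0.005]<stdin>:4: RuntimeWarning: Mean of empty slice.
  ret = ret.dtype.type(ret / rcount)
```

Request:
jog_arm(
  moves=[
    [0.65,0.0,0.1,0.0,0,-0.2,0],
    [0.65,0.0,0.25,0.0,0,-0.4,0],
    [0.65,0.0,0.292,0.15,-0.003,-0.523,-0.005],
    [0.65,0.009,0.292,0.287,-0.003,-0.523,-0.005],
    [0.65,-0.01,0.293,0.36,-0.003,-0.523,-0.005],
    [0.65,-0.043,0.293,0.48,-0.003,-0.523,-0.005],
    [0.65,-0.065,0.293,0.56,-0.003,-0.523,-0.005],
    [0.65,-0.084,0.293,0.641,-0.003,-0.523,-0.005],
    [0.65,-0.084,0.293,0.641,-0.003,-0.523,-0.005],
    [0.65,-0.084,0.293,0.641,-0.003,-0.523,-0.005],
  ],
)

```text
t: 8.65
tcp_pos: [466.6, 109.1, 141.1]
orientation: [[-0.816, -0.112, 0.567], [-0.091, 0.994, 0.065], [-0.571, 0.001, -0.821]]
contact_force: [-0.3, -0.4, 0.4]
finger_gap: 61.2
gripper_force: 0.0
```

```bash
python3 - <<'E'
from h import *
o=r.get_obs();print(o["t"],o["tcp_pos"]+78*o["orientation"][:,2],o["orientation"],o["contact_force"],o["finger_gap"])
cv2.imwrite("pics/g1.png",r.get_image("wrist")[:,:,::-1])
E
```

```text
8.65 [510.85  114.193  77.074] [[-0.816 -0.112  0.567]
 [-0.091  0.994  0.065]
 [-0.571  0.001 -0.821]] [-0.336 -0.378  0.391] 61.167322544229705
```

View pics/g1.png

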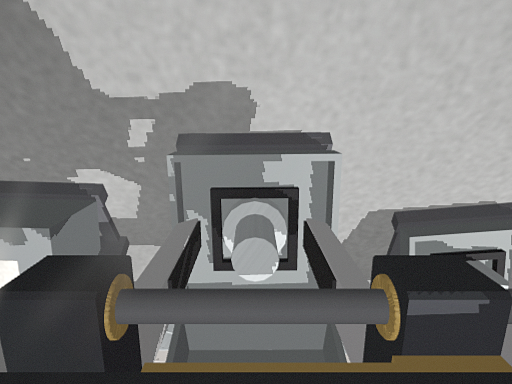

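The stem top sits at about (255,258), between the open pads at about 190 and 308, and the fingers clear the flange.

Request:
jog_arm(
  moves=[
    [0.1,0,0,0,0,0,0],
    [0.1,0,0,0,0,0,0],
    [0.1,0,0,0,0,0,0],
    [0.1,0,0,0,0,0,0],
    [0.1,0,0,0,0,0,0],
  ],
  grip_force=12,
)

```text
t: 9.2
tcp_pos: [466.3, 108.4, 141.8]
orientation: [[-0.815, -0.11, 0.569], [-0.09, 0.994, 0.064], [-0.573, 0.001, -0.82]]
contact_force: [-0.0, 1.8, 1.5]
finger_gap: 24.7
gripper_force: 0.7
```

Request:
jog_arm(
  moves=[
    [0.1,0,0,0,0,0,0],
    [0.1,0,0,0,0,0,0],
    [0.1,0,0,-0.03,0,0,0],
    [0.1,0,0,-0.08,0,0,0],
    [0.1,0,0,-0.16,0,0,0],
    [0.1,0,0,-0.26,0,0,0],
    [0.1,0,0,-0.36,0,0,0],
    [0.1,0,0,-0.44,0,0,0],
    [0.1,0,0,-0.44,0,0,0],
  ],
  grip_force=30,
)

```text
t: 10.1
tcp_pos: [390.9, 99.7, 251.5]
orientation: [[-0.812, -0.11, 0.573], [-0.091, 0.994, 0.063], [-0.576, -0.001, -0.817]]
contact_force: [0.0, -1.3, -2.8]
finger_gap: 23.0
gripper_force: 30.0
```

```bash
python3 - <<'E'
from h import *
o=r.get_obs();print(o["t"],o["tcp_pos"],o["contact_force"],o["finger_gap"],o["gripper_force"])
# caliper: y dir angle, anvil face mid
ay=.76;yc=np.array([np.cos(ay),np.sin(ay)]);xc=np.array([yc[1],-yc[0]])
cands={"post":np.array([517.9,-307.3]),"jaw":np.array([479.9,-344.5]),"anv":np.array([420.9,-397.3]),"c1":np.array([539.1,-237.9]),"c2":np.array([583.4,-287.9]),"c3":np.array([376.3,-389.7])}
A=cands["anv"]
for n,p in cands.items(): print(n,(p-A)@xc,(p-A)@yc)
E
```

```text
10.1 [390.888  99.728 251.525] [ 0.008 -1.297 -2.817] 22.960871784858604 29.959495067596436
post 1.590139209042013 132.31202310181743
jaw 2.3750238944027227 79.14037693555052
anv 0.0 0.0
c1 -34.10834530003309 195.48969482019692
c2 32.65267525540954 193.15385784049144
c3 -36.23465013356146 -27.091883096204143
```

```bash
python3 - <<'E'
from h import *
o=r.get_obs();Q0=o["orientation"]
Q1=orient(-.40,.25);Q2=orient(-.813,0)
a=np.array([430,-110,230.]);b=np.array([443.4,-377.5,200.])
print(move(a,Q1,o)); p1=a-78*Q1[:,2]; print(move(b,Q2,o,(p1,Q1)))
E
```

```text
[-0.101 -0.678 -0.149  0.428  0.713  0.933]
[-0.416 -0.804  0.201  0.103  0.493  0.822]
```

Request:
jog_arm(
  moves=[
    [0.1,-0.03,-0.05,-0.12,0.06,0.1,0.13],
    [0.1,-0.05,-0.12,-0.15,0.12,0.2,0.26],
    [0.1,-0.06,-0.2,-0.15,0.18,0.3,0.4],
    [0.1,-0.08,-0.3,-0.15,0.24,0.4,0.53],
    [0.1,-0.1,-0.4,-0.15,0.3,0.5,0.66],
    [0.1,-0.1,-0.5,-0.15,0.36,0.6,0.8],
    [0.1,-0.1,-0.6,-0.15,0.42,0.7,0.93],
    [0.1,-0.1,-0.68,-0.15,0.428,0.713,0.933],
    [0.1,-0.1,-0.68,-0.15,0.428,0.713,0.933],
  ],
)

```text
t: 11.0
tcp_pos: [412.6, -105.2, 301.2]
orientation: [[-0.893, 0.393, 0.219], [0.381, 0.92, -0.095], [-0.238, -0.001, -0.971]]
contact_force: [-0.4, -0.8, -3.6]
finger_gap: 22.9
gripper_force: 30.0
```

Request:
jog_arm(
  moves=[
    [0.1,-0.04,-0.08,0.02,0.01,0.06,0.1],
    [0.1,-0.1,-0.2,0.05,0.03,0.12,0.2],
    [0.1,-0.16,-0.32,0.08,0.05,0.2,0.33],
    [0.1,-0.22,-0.44,0.11,0.06,0.28,0.47],
    [0.1,-0.3,-0.56,0.14,0.08,0.36,0.6],
    [0.1,-0.36,-0.68,0.17,0.09,0.44,0.73],
    [0.1,-0.4,-0.77,0.19,0.1,0.48,0.8],
    [0.1,-0.415,-0.8,0.2,0.103,0.493,0.822],
    [0.1,-0.415,-0.8,0.2,0.103,0.493,0.822],
  ],
)

```text
t: 11.9
tcp_pos: [443.6, -376.8, 273.5]
orientation: [[-0.687, 0.727, -0.007], [0.727, 0.687, 0.004], [0.008, -0.002, -1.0]]
contact_force: [1.3, 0.4, -3.6]
finger_gap: 23.0
gripper_force: 30.0
```

```bash
python3 - <<'E'
from h import *
o=r.get_obs();Q2=orient(-.813,0);print(o["t"],o["tcp_pos"],o["orientation"],o["contact_force"],o["finger_gap"])
for z in(66,60):print(z,move([443.4,-377.5,z],Q2,o))
I=r.get_image("wrist");S=r.get_image("side")[230:380,240:390]
cv2.imwrite("pics/p1.png",np.hstack([I,cv2.resize(S,(284,384)[::1] if 0 else (284,284)).repeat(1,0) if 0 else cv2.copyMakeBorder(cv2.resize(S,(284,284)),0,100,0,0,cv2.BORDER_CONSTANT)])[:,:,::-1])
E
```

```text
11.9 [ 443.644 -376.791  273.5  ] [[-0.687  0.727 -0.007]
 [ 0.727  0.687  0.004]
 [ 0.008 -0.002 -1.   ]] [ 1.322  0.375 -3.59 ] 22.957069161731326
66 [-0.004 -0.001  0.432 -0.004 -0.015 -0.001]
60 [-0.005 -0.001  0.452 -0.004 -0.015 -0.001]
```

View pics/p1.png

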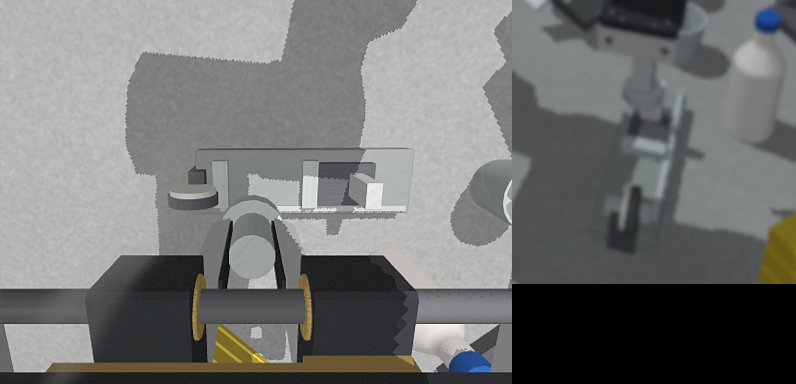

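The wrist view shows the caliper almost level in the picture, with these features:
- anvil face edge at u≈228, v 161–208
- jaw face at u≈302, v 161–208
- post top at about (374,193)
- beam edges at v≈150 and v≈211

The plug hangs straight with its flange down.

```bash
python3 - <<'E'
from h import *
o=r.get_obs();k=cam("wrist",o)
P={"anv1":(228,161,35),"anv2":(228,208,35),"jaw1":(302.5,161,35),"jaw2":(302.5,207,35),"post":(374,193.5,86),"c1":(197,150,22),"c2":(413,149.5,22),"c4":(407,212,22)}
X={n:onz(k,*p) for n,p in P.items()}
A=(X["anv1"]+X["anv2"])/2
d=(X["c2"]-X["c1"])[:2];print("ang",np.arctan2(d[1],d[0]))
ay=np.arctan2(d[1],d[0]);yc=np.array([np.cos(ay),np.sin(ay)]);xc=np.array([yc[1],-yc[0]])
for n,x in X.items():print(n,x[:2],(x-A)[:2]@xc,(x-A)[:2]@yc)
print("place",A[:2]+30*yc)
E
```

```text
ang 0.7609219633505825
anv1 [ 408.887 -374.05 ] -24.8693752894927 0.4960052856247379
anv2 [ 442.468 -410.755] 24.869375289492663 -0.49600528562477875
jaw1 [ 463.858 -321.938] -24.701539888129865 76.2419692451414
jaw2 [ 498.605 -355.985] 23.917112161675018 77.9277308216482
post [ 519.098 -299.324] -2.985564825880701 131.8418660677291
c1 [ 377.93  -389.875] -34.75615302581371 -32.8350994095823
c2 [ 541.906 -233.736] -34.75615302581372 193.5872845883056
c4 [ 589.989 -282.319] 33.585051405617314 194.90682845190398
place [ 447.403 -371.715]
```

Request:
jog_arm(
  moves=[
    [0.1,-0.002,0.01,0.1,0,-0.015,0],
    [0.1,-0.004,0.011,0.22,0,-0.015,0],
    [0.1,-0.004,0.011,0.33,0,-0.015,0],
    [0.1,-0.004,0.011,0.4,0,-0.015,0],
    [0.1,-0.004,0.011,0.435,0,-0.015,0],
    [0.1,-0.004,0.011,0.442,0,-0.015,0],
    [0.1,-0.004,0.011,0.442,0,-0.015,0],
  ],
)

```text
t: 12.7
tcp_pos: [446.7, -375.0, 144.1]
orientation: [[-0.688, 0.726, 0.001], [0.726, 0.688, -0.005], [-0.005, -0.003, -1.0]]
contact_force: [0.5, -0.8, -2.9]
finger_gap: 22.7
gripper_force: 30.0
```

Request:
jog_arm(
  moves=[
    [0.1,0,0,0.006,0,0,0],
    [0.1,0,0,0.01,0,0,0],
    [0.1,0,0,0.01,0,0,0],
  ],
)

```text
t: 13.0
tcp_pos: [446.4, -375.4, 140.7]
orientation: [[-0.687, 0.726, 0.001], [0.726, 0.687, -0.005], [-0.004, -0.003, -1.0]]
contact_force: [0.8, 0.4, -2.7]
finger_gap: 22.6
gripper_force: 30.0
```

Request:
jog_arm(
  moves=[
    [0.1,0,0,0.005,0,0,0],
    [0.1,0,0,0.005,0,0,0],
  ],
)

```text
t: 13.2
tcp_pos: [446.2, -375.2, 138.5]
orientation: [[-0.687, 0.726, 0.0], [0.726, 0.687, -0.004], [-0.003, -0.003, -1.0]]
contact_force: [0.6, -0.3, -2.4]
finger_gap: 22.9
gripper_force: 30.0
```

Request:
jog_arm(
  moves=[
    [0.1,0,0,0.004,0,0,0],
    [0.1,0,0,0.004,0,0,0],
  ],
)

```text
t: 13.4
tcp_pos: [446.4, -375.4, 137.9]
orientation: [[-0.687, 0.726, 0.0], [0.726, 0.687, -0.004], [-0.003, -0.003, -1.0]]
contact_force: [-1.2, 0.4, 0.9]
finger_gap: 22.8
gripper_force: 30.0
```

Request:
jog_arm(
  moves=[
    [0.1,0,0,0.003,0,0,0],
    [0.1,0,0,0.003,0,0,0],
  ],
)

```text
t: 13.6
tcp_pos: [446.6, -375.5, 137.8]
orientation: [[-0.687, 0.726, 0.0], [0.726, 0.687, -0.005], [-0.003, -0.003, -1.0]]
contact_force: [-2.3, 2.2, 7.0]
finger_gap: 23.1
gripper_force: 30.0
```

Request:
jog_arm(
  moves=[
    [0.25,0,0,-0.003,0,0,0],
    [0.6,0,0,-0.003,0,0,0],
    [0.6,0,0,-0.003,0,0,0],
    [0.6,0,0,-0.003,0,0,0],
    [0.6,0,0,-0.1,0,0,0],
    [0.6,0,0,-0.25,0,0,0],
    [0.6,-0.1,0.0,-0.4,0,0,0],
    [0.6,-0.2,0.0,-0.45,0,0,0],
    [0.6,-0.2,0.0,-0.45,0,0,0],
  ],
)

```text
t: 14.5
tcp_pos: [489.8, -421.3, 276.3]
orientation: [[-0.687, 0.727, 0.006], [0.726, 0.687, -0.011], [-0.012, -0.004, -1.0]]
contact_force: [-0.5, 0.3, -0.4]
finger_gap: 56.5
gripper_force: 0.0
```

```bash
python3 - <<'E'
from h import *
o=r.get_obs();Q2=orient(-.81,0);print(o["t"],o["tcp_pos"],o["contact_force"],o["finger_gap"])
for z in(150,68):print(z,move([520,-302.6,z],Q2,o))
k=cam("wrist",o);cv2.imwrite("pics/p2.png",r.get_image("wrist")[:,:,::-1])
print(proj(k,[520,-302.6,86]),proj(k,[446.4,-375.4,74]))
E
```

```text
14.5 [ 489.77  -421.281  276.325] [-0.465  0.254 -0.412] 56.539907686452004
150 [ 0.22   0.346  0.157 -0.007  0.025 -0.007]
68 [ 0.224  0.347  0.43  -0.007  0.025 -0.007]
[377.085 116.278] [252.287 118.831]
```

View pics/p2.png

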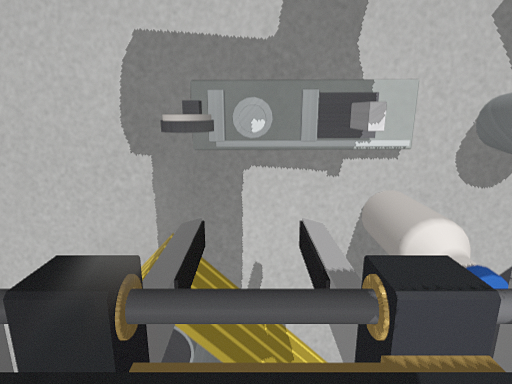

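The plug stands upright between the jaws at (252,117), and the post top at (377,116) is where predicted.

Request:
jog_arm(
  moves=[
    [0.6,0.15,0.05,0,0,0.02,0],
    [0.6,0.22,0.2,0.02,0,0.025,-0.007],
    [0.6,0.22,0.346,0.05,-0.007,0.025,-0.007],
    [0.6,0.22,0.346,0.157,-0.007,0.025,-0.007],
    [0.6,0.22,0.346,0.157,-0.007,0.025,-0.007],
    [0.6,0.222,0.346,0.28,-0.007,0.025,-0.007],
    [0.6,0.224,0.347,0.38,-0.007,0.025,-0.007],
    [0.6,0.224,0.347,0.43,-0.007,0.025,-0.007],
    [0.6,0.224,0.347,0.43,-0.007,0.025,-0.007],
  ],
)

```text
t: 15.45
tcp_pos: [515.1, -297.7, 139.8]
orientation: [[-0.689, 0.725, -0.01], [0.725, 0.689, 0.011], [0.015, 0.0, -1.0]]
contact_force: [-0.2, 0.5, 0.7]
finger_gap: 56.3
gripper_force: 0.0
```

Request:
jog_arm(
  moves=[
    [0.05,0,0,0,0,0,0],
    [0.05,0,0,0,0,0,0],
    [0.05,0,0,0,0,0,0],
    [0.05,0,0,0,0,0,0],
    [0.05,0,0,0,0,0,0],
    [0.05,0,0,0,0,0,0],
  ],
  grip_force=10,
)

```text
t: 16.05
tcp_pos: [516.9, -298.6, 142.5]
orientation: [[-0.69, 0.724, -0.006], [0.724, 0.69, 0.007], [0.009, 0.0, -1.0]]
contact_force: [0.3, 0.8, 1.6]
finger_gap: 14.1
gripper_force: 10.0
```

Request:
jog_arm(
  moves=[
    [0.05,0,-0.01,0,0,0,0],
    [0.05,0,-0.02,0,0,0,0],
    [0.05,0,-0.03,0,0,0,0],
    [0.05,0,-0.04,0,0,0,0],
    [0.05,0,-0.05,0,0,0,0],
    [0.05,0,-0.06,0,0,0,0],
    [0.05,0,-0.07,0,0,0,0],
    [0.05,0,-0.077,0,0,0,0],
    [0.05,0,-0.083,0,0,0,0],
    [0.05,0,-0.09,0,0,0,0],
  ],
)

```text
t: 17.05
tcp_pos: [497.3, -317.3, 142.5]
orientation: [[-0.69, 0.724, -0.006], [0.724, 0.69, 0.007], [0.009, 0.001, -1.0]]
contact_force: [1.4, 2.0, 5.2]
finger_gap: 13.9
gripper_force: 10.0
```

Request:
jog_arm(
  moves=[
    [0.05,0,-0.005,0,0,0,0],
    [0.05,0,-0.01,0,0,0,0],
    [0.05,0,-0.015,0,0,0,0],
    [0.05,0,-0.015,0,0,0,0],
  ],
)

```text
t: 17.45
tcp_pos: [494.2, -320.3, 142.5]
orientation: [[-0.69, 0.724, -0.005], [0.724, 0.69, 0.007], [0.009, 0.001, -1.0]]
contact_force: [1.5, 2.1, 5.2]
finger_gap: 13.8
gripper_force: 10.0
```

Request:
jog_arm(
  moves=[
    [0.05,0,-0.004,0,0,0,0],
    [0.05,0,-0.008,0,0,0,0],
    [0.05,0,-0.012,0,0,0,0],
    [0.05,0,-0.012,0,0,0,0],
  ],
)

```text
t: 17.85
tcp_pos: [491.6, -322.7, 142.5]
orientation: [[-0.69, 0.724, -0.005], [0.724, 0.69, 0.007], [0.009, 0.001, -1.0]]
contact_force: [1.6, 2.2, 5.8]
finger_gap: 13.7
gripper_force: 10.0
```

Request:
jog_arm(
  moves=[
    [0.05,0,-0.003,0,0,0,0],
    [0.05,0,-0.006,0,0,0,0],
    [0.05,0,-0.006,0,0,0,0],
  ],
)

```text
t: 18.15
tcp_pos: [490.4, -323.9, 142.5]
orientation: [[-0.69, 0.724, -0.005], [0.724, 0.69, 0.007], [0.009, 0.001, -1.0]]
contact_force: [1.7, 3.2, 5.9]
finger_gap: 14.1
gripper_force: 10.0
```

Request:
jog_arm(
  moves=[
    [0.05,0,-0.004,0,0,0,0],
    [0.05,0,-0.006,0,0,0,0],
    [0.05,0,-0.006,0,0,0,0],
  ],
)

```text
t: 18.45
tcp_pos: [489.1, -325.1, 142.5]
orientation: [[-0.69, 0.724, -0.005], [0.724, 0.69, 0.008], [0.009, 0.001, -1.0]]
contact_force: [1.7, 3.2, 5.6]
finger_gap: 13.8
gripper_force: 10.0
```

Request:
jog_arm(
  moves=[
    [0.05,0,-0.003,0,0,0,0],
    [0.05,0,-0.006,0,0,0,0],
    [0.05,0,-0.006,0,0,0,0],
  ],
)

```text
t: 18.75
tcp_pos: [488.7, -325.4, 142.5]
orientation: [[-0.689, 0.725, -0.003], [0.724, 0.689, 0.009], [0.009, 0.005, -1.0]]
contact_force: [6.5, 6.8, 4.4]
finger_gap: 13.7
gripper_force: 10.0
```

Request:
jog_arm(
  moves=[
    [0.05,0,0,0,0,0,0],
    [0.05,0,-0.003,0,0,0,0],
    [0.05,0,-0.006,0,0,0,0],
    [0.05,0,-0.006,0,0,0,0],
  ],
  grip_force=25,
)

```text
t: 19.15
tcp_pos: [488.4, -325.7, 142.6]
orientation: [[-0.689, 0.725, -0.0], [0.724, 0.689, 0.011], [0.008, 0.007, -1.0]]
contact_force: [12.7, 11.6, 4.4]
finger_gap: 13.9
gripper_force: 25.0
```

Request:
jog_arm(
  moves=[
    [0.4,0,0,0,0,0,0],
    [0.4,0,0,0,0,0,0],
    [0.4,0,0.006,0,0,0,0],
    [0.4,0,0.006,-0.05,0,0,0],
    [0.4,0,0.006,-0.2,0,0,0],
    [0.4,-0.05,0.006,-0.35,0,0,0],
    [0.4,-0.2,0.006,-0.4,0,0,0],
    [0.4,-0.25,0.006,-0.4,0,0,0],
    [0.4,-0.25,0.006,-0.4,0,0,0],
  ],
)

```text
t: 20.05
tcp_pos: [540.7, -383.2, 263.1]
orientation: [[-0.689, 0.725, -0.004], [0.725, 0.689, 0.005], [0.007, 0.001, -1.0]]
contact_force: [-0.8, 0.0, -0.7]
finger_gap: 37.5
gripper_force: 0.0
```

```bash
python3 - <<'E'
from h import *
o=r.get_obs();print(o["t"],o["tcp_pos"],o["contact_force"],o["finger_gap"])
W=r.get_image("wrist");T=r.get_image("top")[110:240,130:420]
cv2.imwrite("pics/e1.png",np.vstack([cv2.resize(W[:240],(580,272)),cv2.resize(T,(580,260))])[:,:,::-1])
E
```

```text
20.05 [ 540.699 -383.193  263.142] [-0.769  0.036 -0.74 ] 37.52608932772799
```

View pics/e1.png

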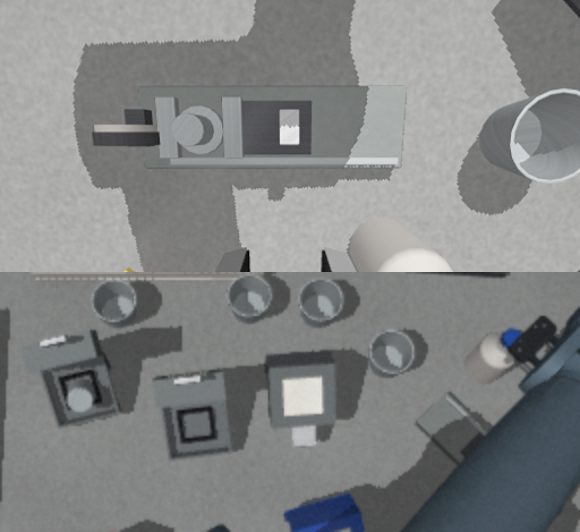

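The flange is held between both jaws, the plug stands upright, lids A and B are open, C is shut, and the bystanders are where they were.

```bash
python3 -c "
from cell import r
print(r.job_done())"
```

```text
the job is handed in; nothing more can be done
None
```

The job is handed in at about 20 s: I opened boxes A and B, found the plug in B and left C shut; the plug stands flange down on the caliper with the jaw pressed shut on it at about 17 N and then released.

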